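# Feel for the planter's battery pack in the brush-covered bay and put it on charge

### The job

First set the changeover lever straight up (off) and leave it there. Then reach through the brush strips of the red bay, feel for the battery pack (the tall one, with a grip ridge on top), lift it out and lay it gently on the spring plate of the charging dock, so that the plate carries it. Leave the two spare modules in the bay and do not knock the other things on the table.

Things in the scene. Friction and masses are not known exactly. Their poses are not given: they have to be found in the camera images.
- bay: Battery bay: fixed opaque red box, 170 mm along its x, 322 mm along its y, 90 mm high, walls 5 mm, floor 6 mm thick, white collar 8 mm proud round the rim. Origin: centre of its underside. The top is closed only by black brush strips level with the rim: soft bristles that no camera sees through and that give way to hand and parts without resistance.
- bay_floor (a point): Middle of the bay's inner floor, 6 mm above the table. Five stalls lie side by side along the bay's y, centred at y = -112, -56, 0, 56 and 112 mm, each marked by a blue square on both long rims, parted by ribs 5 mm thick, 10 mm high. One holds the battery pack, two hold spare modules, two are empty: which is which is unknown and has to be felt. No part has a reading.
- stall_first (a point): Floor of the stall at y = -112 mm. The PACK, about 0.5 kg: blue body 110 x 40 mm, 36 mm high; on it a central rubber grip ridge 80 mm long, 16 mm wide, 24 mm high, its top 60 mm above the floor (66 mm above the table). Length along the bay's x; within 20 mm of the stall's middle along x, 3 mm along y. Lies loose.
- stall_last (a point): Floor of the stall at y = +112 mm. The two SPARES: flat-topped blocks without ridge, 100 x 36 mm, 22 mm and 42 mm high above the floor, about 0.1 kg each, lying loose like the pack, length along the bay's x.
- dock: Charging dock, fixed: black tray 190 mm (its x) by 150 mm (its y) with a frame 18 mm high, two small lights on its +x edge. Origin: centre of its underside. The aluminium spring plate, 162 mm (x) by 122 mm (y), lies over its middle.
- dock_top (a point): Centre of the top face of the dock's spring plate, 24 mm above the table when nothing lies on it; x along its 162 mm length.
- dock_plate (a joint): How far the spring plate is pressed down, m: 0 unloaded, at most 0.010; spring about 800 N/m, so the pack sinks it by about 6 mm.
- changeover (a joint): Angle of the changeover lever, rad: 0 = leaning fully (0.7 rad) towards the base's -x (battery), 0.7 = straight up (off), 1.4 = leaning fully to the base's +x. Stays where it is left; light friction (under 1 N at the ball).
- changeover_tip (a point): Centre of the lever's red ball, 26 mm in diameter, 100 mm from the hinge along a steel rod 10 mm in diameter.
- changeover_base: Grey block under the changeover lever, fixed, 70 x 50 x 25 mm. Origin: centre of its underside; the lever's hinge lies 22 mm above it, its axis along the block's y, so the lever swings in the block's x-z plane.
- mug: Bystander: white mug, 76 mm across, 90 mm tall, handle on its +y side. Origin: under its middle.
- screwdriver: Bystander: screwdriver lying flat, 180 mm long. Origin: under its middle.
- bottle: Bystander: clear drink bottle, 66 mm across, 190 mm tall. Origin: under its middle.
- breadboard: Bystander: white breadboard with small modules on it, 85 x 165 x 13 mm. Origin: under its middle.
- carton: Bystander: white takeaway carton, 155 x 205 x 65 mm. Origin: under its middle.
Not all that is in view belongs to the job. Several things have the shape of the changeover_base; the one meant has the colours described above.

How it is judged:
By the outcome, as a careful person would: the job done as asked, in the order asked, and still so for the second after the job is handed in, with the robot touching nothing.
It also fails if it takes over 61 s, if anything falls off the work surface, if the arm or the gripper's body presses on something with over 40 N, if the wrist force passes 120 N, or if a joint passes its speed limit or range.

### The arm

A 7-joint arm with a two-finger parallel gripper is mounted at the origin on the work surface. World frame = base frame: x ahead of the robot, y to its left, z up, the work surface at z = 0. Lengths are in m, angles in rad, forces in N, time in s.
With the tool pointing down it reaches from about 0.4 to 0.85 m from the base axis. Payload 10.4 kg.
Tool frame: the origin (TCP) lies midway between the tips of the shut fingers; the grasp point (between the pads) lies 19 mm behind it; z points along the fingers, x is the direction in which the jaws open and shut, and the axes are right-handed (so a half turn about z gives the same grasp; the last joint's range is limited). The gripper opens to 85 mm and grips with 20 to 120 N. Pads are 22 mm wide; open, the fingers measure 114 mm over their backs; the gripper's body (76 mm by 85 mm) begins 54 mm behind the grasp point. The pads swing forward as they close: fully open they stand 13 mm farther back than shut.
Start: joints at [1.153, 0.332, -0.065, 1.46, 0.022, 1.35, -0.088], TCP at [0.24, -0.577, 0.231] pointing down, gripper open.
Joint ranges: [-2.6, 2.6], [-0.5, 2.12], [-1.47, 1.34], [0.16, 2.42], [-1.27, 4.41], [0.06, 2.06], [-2.6, 2.6]. Speed limits (rad/s): [2.22, 2.22, 2.79, 2.79, 3.14, 3.14, 3.14].

### API

Orientations are given as a unit quaternion [x, y, z, w].
In Python, from workcell import manip, cams gives the robot as it stands.
- The arm moves only by the tool move_arm, never from a script. Its argument "moves" is a list of rows, each a list of 7 numbers: the turn, a rotation vector about the tool's x, y, z in degrees, then the shift along the tool's x, y, z in m, then the finger opening in m, from 0 to 0.0854. A call has 1 to 10 rows; each row is the pose to reach, as a shift and turn from the pose commanded when the call began, along the tool's axes at that moment; what a row does not reach only later rows make up. A row lasts 1/10 s, in which the tool goes at most 50 mm and 8.59 degrees, less where a joint would pass 70% of its speed; a pose out of reach is approached as far as the arm can. A call with a gripper value outside its range is refused whole. The fingers move at their own pace and stop on an object; "grip_force" is the grip in N (left out, the last holds). Time passes only in rows, so rows that repeat a pose let the fingers close. It gives the time, the measured TCP pose, the force and the opening at its end, in the units of the state.
- manip.get_obs(): the state, without advancing time (a new reading comes with each control period).
- cams.camera(name): name is "scene" or "top" or "wrist"; returns the picture (480x640x3 uint8, red, green, blue); there is no depth.
- cams.camera_params(name): a dict with "fx", "fy", "cx", "cy" (pixels), "dist_coeffs" ([k1, k2, p1, p2, k3] as OpenCV has them; the pictures are not rectified), "xyz" and "rotation" of the camera in the world. Camera axes: x right, y up, looking along -z (the intrinsics and any distortion apply to the point x, -y, -z); pixel columns grow to the right and rows downward; lengths in m; the calibration is good to about 2 mm. A picture is of the moment at which its call begins: read the wrist's pose just before it. camera_params takes no time and is no camera call; for the wrist camera it gives the pose at the moment of the call.
- manip.hand_in(): hands the job in, once; it reports no verdict.
The state is a dict: "clock": time; "joint_pos": joint angles; "joint_velocities": joint speeds; "tau": joint torques, N m; "position": TCP position; "ee_rot": TCP orientation; "ft_force": force on the tool from outside, world axes, zero at the start; "torque": the same for the moment, N m; "grip_width": opening from 0.0 (shut) to 1.0 (fully open).
Only numpy, scipy, OpenCV 4.12 (cv2) and the standard library are available. Lean on these libraries where they do the work, as an engineer would, in place of code of your own. Each camera call takes 0.05 s, during which the arm holds its last target. There are 200 camera calls.

## Working session

There is one attempt and no reset: what is moved stays moved. The work goes in short steps, Python scripts to look and compute and a tool call to move; the robot and the scene stay as the last step left them, time stands still between calls to the robot, and variables do not carry over. Pictures are saved under pics/ and viewed, about 8 in all and at most 12, crops included, and the job is handed in when it is done.

Besides the shell and the picture viewer there is one more tool, called as name(argument=value, ...), one argument or row to a line, values as JSON. move_arm: Moves the arm, as the interface text tells. Its arguments: {"type":"object","properties":{"moves":{"type":"array","items":{"type":"array","items":{"type":"number"}}},"grip_force":{"type":"number"}},"required":["moves"]}

```bash
mkdir -p pics; cat > h.py <<'E'
import numpy as np, cv2
from workcell import manip, cams
from scipy.spatial.transform import Rotation as R
def snap(n,f):
    im=cams.camera(n); cv2.imwrite('pics/'+f,im[:,:,::-1]); return im
def cam(n):
    p=cams.camera_params(n); r=np.array(p['rotation'],float)
    M=r if r.shape==(3,3) else R.from_quat(r).as_matrix()
    return p,M
def back(n,uv,z,pm=None):
    p,M=pm or cam(n)
    K=np.array([[p['fx'],0,p['cx']],[0,p['fy'],p['cy']],[0,0,1.]])
    q=cv2.undistortPoints(np.array(uv,float).reshape(-1,1,2),K,np.array(p['dist_coeffs'],float)).reshape(-1,2)
    d=np.c_[q[:,0],-q[:,1],-np.ones(len(q))]@M.T
    o=np.array(p['xyz']); return o+d*((z-o[2])/d[:,2])[:,None]
def proj(n,X,pm=None):
    p,M=pm or cam(n)
    K=np.array([[p['fx'],0,p['cx']],[0,p['fy'],p['cy']],[0,0,1.]])
    c=(np.atleast_2d(X)-np.array(p['xyz']))@M; c=c*[1,-1,-1]
    return cv2.projectPoints(c,np.zeros(3),np.zeros(3),K,np.array(p['dist_coeffs'],float))[0].reshape(-1,2)
E
python3 - <<'E'
from h import *
snap('scene','s0.png');snap('top','t0.png')
for n in('scene','top'): print(cams.camera_params(n))
o=manip.get_obs(); print(o)
E
```

```text
{'fx': 467.36402778108805, 'fy': 467.36402778108805, 'cx': 321.24353951156564, 'cy': 236.21556921109928, 'dist_coeffs': array([-0.00894721,  0.        ,  0.        ,  0.        ,  0.        ]), 'xyz': array([1.06612003, 0.52935769, 1.00588666]), 'rotation': array([0.13271963, 0.32535782, 0.8726025 , 0.33925311])}
{'fx': 471.9775406786501, 'fy': 471.9775406786501, 'cx': 308.9394325411869, 'cy': 240.57110747216834, 'dist_coeffs': array([-0.02019842,  0.        ,  0.        ,  0.        ,  0.        ]), 'xyz': array([ 0.39918752, -0.06355637,  1.07541186]), 'rotation': array([ 0.03376474, -0.04860719, -0.6952798 ,  0.71629832])}
{'clock': 0.1, 'joint_pos': array([ 1.15339206,  0.33277951, -0.06470713,  1.4608483 ,  0.02165177,
        1.34990381, -0.08848993]), 'joint_velocities': array([ 0.00162278, -0.00310619,  0.00134805, -0.00297263, -0.00058592,
       -0.00028717,  0.00110697]), 'tau': array([ 3.41371582e-03, -6.26746917e+01,  5.03903534e-02, -3.92427814e+01,
        1.63679692e-02,  7.01827972e-03,  2.18108573e-05]), 'position': array([ 0.24024997, -0.5766201 ,  0.23061806]), 'ee_rot': array([ 8.32066873e-01, -5.54674979e-01, -5.44031373e-04, -2.99738373e-04]), 'ft_force': array([-0.15826844,  0.44603823, -0.09523495]), 'torque': array([-0.01323087,  0.00211191,  0.01924548]), 'grip_width': 0.99713450863926}
```

View pics/t0.png

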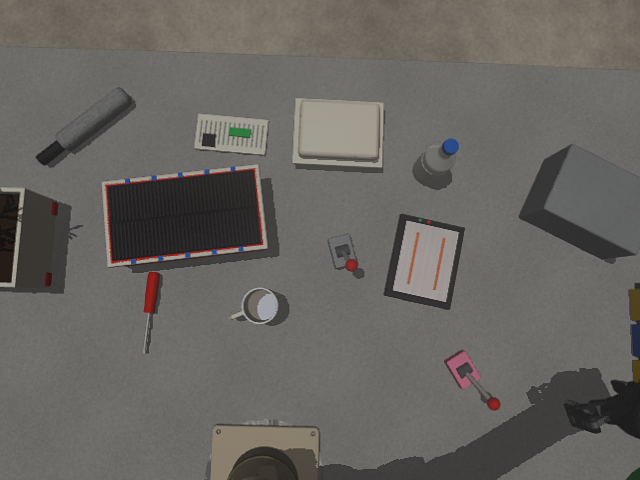

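View pics/s0.png

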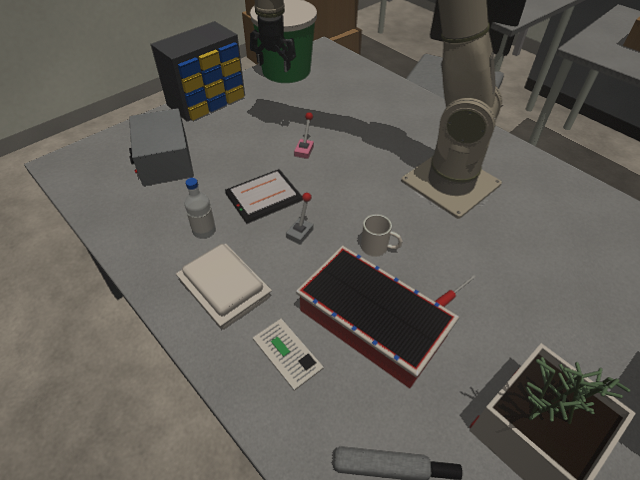

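Top view shows:
- the red bay, rim corners near (103,181), (259,166), (267,248) and (108,265)
- the dock plate near (428,261), with its lights at (425,220)
- two lever candidates: grey block (342,251) with ball (351,265), and pink block (463,369) with ball (493,404). The description gives a grey base, so I choose the first.

A close crop will check that.

```bash
python3 - <<'E'
from h import *
t=cv2.imread('pics/t0.png');s=cv2.imread('pics/s0.png')
a=cv2.resize(t[150:280,90:290],(800,520)[:2],interpolation=3)  # x4
b=cv2.resize(t[205:315,320:470],None,fx=2.6,fy=2.6,interpolation=3)
c=cv2.resize(s[180:250,270:340],None,fx=4.08,fy=4.08,interpolation=3)
m=np.zeros((600,800,3),np.uint8)
a=cv2.resize(t[155:275,95:275],(450,300),interpolation=3)  # 2.5x
a=cv2.resize(t[155:275,95:275],(720,480)) if 0 else a
m[:300,:450]=a
l=cv2.resize(t[225:285,315:375],(300,300),interpolation=3); m[:300,480:780]=l #5x
d=cv2.resize(t[205:315,375:475],(272,300),interpolation=3); m[300:,:272]=d #2.72
c=cv2.resize(s[180:250,270:340],(300,300),interpolation=3); m[300:,480:780]=c #4.286
cv2.imwrite('pics/c1.png',m)
E
```

```text
(no output)
```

View pics/c1.png

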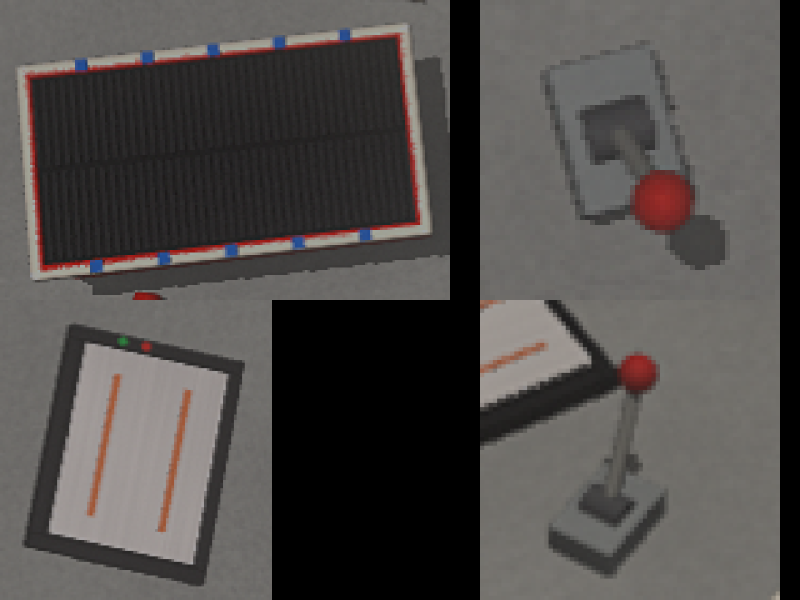

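```bash
python3 - <<'E'
from h import *
np.set_printoptions(precision=4,suppress=True)
a=lambda L,s,o,c=(0,0):[((u-c[0])/s+o[0],(v-c[1])/s+o[1]) for u,v in L]
top=a([(81,66),(148,58),(213,50),(279,42),(344,35)],2.5,(95,155));bot=a([(96,267),(164,259),(231,251),(298,243),(365,235)],2.5,(95,155))
for z in(.09,.098):
    T=back('top',top,z);B=back('top',bot,z)
    print(z,'cen',(T[2]+B[2])/2,'pitch',np.linalg.norm(T[4]-T[0])/4,'w',np.linalg.norm(T-B,axis=1)); print((T+B)/2, np.degrees(np.arctan2(*(T[4]-T[0])[1::-1])), np.degrees(np.arctan2(*(B[4]-B[0])[1::-1])))
D=back('top',a([(83,343),(228,373),(195,565),(48,533)],2.723,(375,205),(0,300)),.024)
print('dock',D.mean(0),[np.linalg.norm(D[i]-D[i-1]) for i in range(4)],np.degrees(np.arctan2(*((D[0]+D[1])-(D[2]+D[3]))[1::-1])))
L=back('top',a([(545,70),(652,43),(690,180),(583,217)],5,(315,225),(480,0)),.025)
print('base',L.mean(0),[np.linalg.norm(L[i]-L[i-1]) for i in range(4)],np.degrees(np.arctan2(*((L[0]+L[1])-(L[2]+L[3]))[1::-1])))
# ball triangulate
bt=[(351.4,265.2)];bs=[(306.9,197.0)]
p1=back('top',bt,0)[0];o1=cam('top')[0]['xyz'];p2=back('scene',bs,0)[0];o2=cam('scene')[0]['xyz']
d1=p1-o1;d2=p2-o2
k=np.linalg.lstsq(np.c_[d1,-d2],o2-o1,rcond=None)[0]
print('ball',o1+k[0]*d1,o2+k[1]*d2)
print('bystanders mug,bottle',back('top',[(260,306),(436,165)],.09))
print(back('scene',[(377,222)],.09))
o=manip.get_obs();M=R.from_quat(o['ee_rot']).as_matrix();print(M)
p,Mw=cam('wrist');print(p,'off tool',M.T@(p['xyz']-o['position']),M.T@Mw)
E
```

```text
0.09 cen [0.5613 0.1826 0.09  ] pitch 0.056023267882353824 w [0.172  0.1723 0.1728 0.1731 0.1728]
[[0.5442 0.2936 0.09  ]
 [0.5528 0.2375 0.09  ]
 [0.5613 0.1826 0.09  ]
 [0.5699 0.1271 0.09  ]
 [0.5781 0.0718 0.09  ]] -81.19540859531267 -81.39309507037305
0.098 cen [0.56   0.1806 0.098 ] pitch 0.05556844674624717 w [0.1706 0.1709 0.1714 0.1717 0.1714]
[[0.543  0.2907 0.098 ]
 [0.5515 0.2351 0.098 ]
 [0.56   0.1806 0.098 ]
 [0.5686 0.1255 0.098 ]
 [0.5767 0.0707 0.098 ]] -81.19540859531264 -81.39309507037306
dock [ 0.4845 -0.3482  0.024 ] [np.float64(0.16064651714893052), np.float64(0.12361755423762794), np.float64(0.16208430748083003), np.float64(0.12332655406069083)] -10.10146358125543
base [ 0.5026 -0.1597  0.025 ] [np.float64(0.06803072751561233), np.float64(0.049826549282959716), np.float64(0.06387771038967976), np.float64(0.050820130939324984)] 16.153483780063237
ball [ 0.4642 -0.1704  0.1134] [ 0.4621 -0.1682  0.113 ]
bystanders mug,bottle [[ 0.3757  0.0146  0.09  ]
 [ 0.6877 -0.3524  0.09  ]]
[[0.3709 0.0114 0.09  ]]
[[ 0.3847 -0.9231 -0.0006]
 [-0.9231 -0.3847  0.0011]
 [-0.0012  0.0001 -1.    ]]
{'fx': 357.3402969313666, 'fy': 357.3402969313666, 'cx': 320.0821833253785, 'cy': 237.26854409865172, 'dist_coeffs': array([-0.0689,  0.    ,  0.    ,  0.    ,  0.    ]), 'xyz': array([ 0.3048, -0.5513,  0.3728]), 'rotation': array([-0.1157,  0.0777, -0.5493,  0.824 ])} off tool [ 0.0013 -0.0693 -0.1422] [[ 1.      0.0002 -0.0003]
 [ 0.0001 -0.9612 -0.2758]
 [-0.0003  0.2758 -0.9612]]
```

```bash
cat >> h.py <<'E'
def to(*T):
    """targets (x,y,z,yaw of tool x in deg), tool straight down -> rows from present pose"""
    o=manip.get_obs(); M=R.from_quat(o['ee_rot'])
    for x,y,z,w in T:
        c,s=np.cos(np.radians(w)),np.sin(np.radians(w))
        G=R.from_matrix(np.array([[c,s,0],[s,-c,0],[0,0,-1.]]))
        print('row',np.round(np.degrees((M.inv()*G).as_rotvec()),2),np.round(M.inv().apply(np.array([x,y,z])-o['position']),4))
    print('t',o['clock'],'pos',o['position'].round(4),'F',o['ft_force'].round(2),'T',o['torque'].round(3),'w',o['grip_width'])
E
python3 -c "
from h import *
to((.463,-.169,.19,-73.8))"
```

```text
row [0.01 0.07 6.42] [-0.2905 -0.3624  0.0409]
t 0.1 pos [ 0.2402 -0.5766  0.2306] F [-0.16  0.45 -0.1 ] T [-0.013  0.002  0.019] w 0.99713450863926
```

move_arm(
  moves=[
    [0, 0, 6.4, -0.29, -0.362, 0.04, 0.085],
    [0, 0, 6.4, -0.29, -0.362, 0.04, 0.085],
    [0, 0, 6.4, -0.29, -0.362, 0.04, 0.085],
    [0, 0, 6.4, -0.29, -0.362, 0.04, 0.085],
    [0, 0, 6.4, -0.29, -0.362, 0.04, 0.085],
    [0, 0, 6.4, -0.29, -0.362, 0.04, 0.085],
    [0, 0, 6.4, -0.29, -0.362, 0.04, 0.085],
    [0, 0, 6.4, -0.29, -0.362, 0.04, 0.085],
    [0, 0, 6.4, -0.29, -0.362, 0.04, 0.085],
    [0, 0, 6.4, -0.29, -0.362, 0.04, 0.085],
  ],
  grip_force=20,
)

```text
clock: 1.1
position: [0.4648, -0.1645, 0.191]
ee_rot: [0.802, -0.598, -0.0, -0.001]
ft_force: [0.4, -0.6, 0.4]
grip_width: 0.999
```

```bash
python3 - <<'E'
from h import *
p=cam('wrist'); im=snap('wrist','w1.png')
print(p[0]['xyz'])
np.save('pm1.npy',np.r_[p[0]['xyz'],p[1].ravel()])
to((.463,-.169,.095,-73.8))
print(proj('wrist',[[.4635,-.1695,.113],[.5026,-.1597,.025]],p))
E
```

```text
[ 0.53163859 -0.14612549  0.3332207 ]
row [-0.03  0.09  0.44] [0.0041 0.0033 0.0958]
t 1.15 pos [ 0.465  -0.1643  0.1908] F [ 0.28  1.45 -0.59] T [ 0.163 -0.027 -0.027] w 0.9915369847150155
[[324.9920344  250.52975254]
 [325.99340077 173.75249626]]
```

View pics/w1.png

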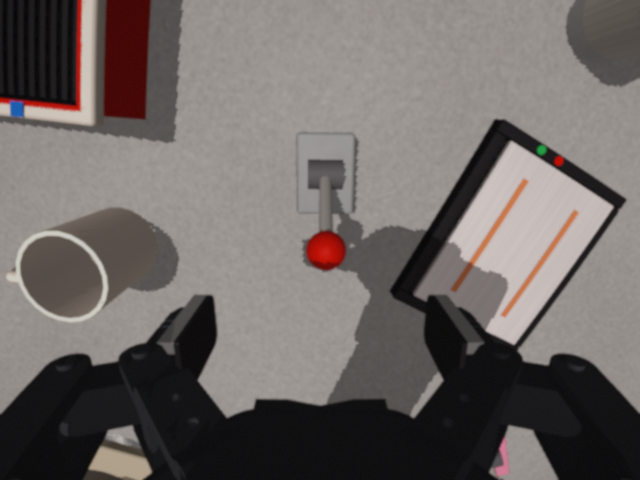

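The ball (326,250) and the block centre (326,173) sit where I predicted. Next I descend round the ball and grip lightly.

move_arm(
  moves=[
    [0, 0, 0, 0.004, 0.003, 0.05, 0.085],
    [0, 0, 0, 0.004, 0.003, 0.095, 0.085],
    [0, 0, 0, 0.004, 0.003, 0.095, 0.06],
    [0, 0, 0, 0.004, 0.003, 0.095, 0.02],
    [0, 0, 0, 0.004, 0.003, 0.095, 0.02],
    [0, 0, 0, 0.004, 0.003, 0.095, 0.02],
    [0, 0, 0, 0.004, 0.003, 0.095, 0.02],
    [0, 0, 0, 0.004, 0.003, 0.095, 0.02],
    [0, 0, 0, 0.004, 0.003, 0.095, 0.02],
    [0, 0, 0, 0.004, 0.003, 0.095, 0.02],
  ],
  grip_force=20,
)

```text
clock: 2.15
position: [0.4609, -0.1702, 0.0978]
ee_rot: [0.801, -0.599, -0.002, -0.001]
ft_force: [-9.7, 19.7, 10.0]
grip_width: 0.286
```

```bash
python3 - <<'E'
from h import *
to((.4835,-.1645,.102,-73.8),(.5026,-.1597,.104,-73.8),(.5026,-.1597,.19,-73.8))
E
```

```text
row [0.04 0.28 0.22] [ 0.0009 -0.0232 -0.0043]
row [0.04 0.28 0.22] [ 0.0017 -0.0429 -0.0063]
row [0.04 0.28 0.22] [ 0.0013 -0.0429 -0.0923]
t 2.15 pos [ 0.4609 -0.1702  0.0978] F [-9.67 19.71 10.  ] T [4.08  2.014 0.073] w 0.286378982370564
```

The command overshot sideways by about 4 mm because the measured pose lagged when I worked out the move. I relieve that while moving the ball 40 mm along its arc.

move_arm(
  moves=[
    [0, 0, 0, -0.004, 0, 0, 0.02],
    [0, 0, 0, -0.004, -0.007, -0.003, 0.02],
    [0, 0, 0, -0.004, -0.014, -0.005, 0.02],
    [0, 0, 0, -0.004, -0.021, -0.007, 0.02],
    [0, 0, 0, -0.004, -0.028, -0.008, 0.02],
    [0, 0, 0, -0.004, -0.034, -0.009, 0.02],
    [0, 0, 0, -0.004, -0.04, -0.009, 0.02],
    [0, 0, 0, -0.004, -0.04, -0.009, 0.02],
    [0, 0, 0, -0.004, -0.04, -0.009, 0.02],
  ],
)

```text
clock: 3.05
position: [0.4994, -0.1585, 0.1067]
ee_rot: [0.8, -0.6, 0.0, -0.001]
ft_force: [-2.0, 5.9, 1.1]
grip_width: 0.287
```

```bash
python3 - <<'E'
from h import *
to((.5026,-.1597,.104,-73.8))
E
```

```text
row [-0.08  0.03  0.07] [ 0.002  -0.0027  0.0027]
t 3.05 pos [ 0.4994 -0.1585  0.1067] F [-1.98  5.95  1.12] T [1.268 0.435 0.045] w 0.2866573887504447
```

move_arm(
  moves=[
    [0, 0, 0, -0.001, 0, 0, 0.085],
    [0, 0, 0, -0.001, 0, 0, 0.085],
    [0, 0, 0, -0.001, 0, 0, 0.085],
    [0, 0, 0, -0.001, 0, 0, 0.085],
    [0, 0, 0, -0.001, 0, 0, 0.085],
    [0, 0, 0, -0.001, 0, -0.05, 0.085],
    [0, 0, 0, -0.001, 0, -0.1, 0.085],
    [0, 0, 0, -0.001, 0.06, -0.12, 0.085],
    [0, 0, 0, -0.001, 0.06, -0.12, 0.085],
    [0, 0, 0, -0.001, 0.06, -0.12, 0.085],
  ],
)

```text
clock: 4.05
position: [0.4395, -0.1768, 0.2262]
ee_rot: [0.799, -0.601, 0.001, 0.0]
ft_force: [0.1, 0.3, -0.3]
grip_width: 0.997
```

```bash
python3 - <<'E'
from h import *
p=cam('wrist'); im=snap('wrist','w2.png'); s=snap('scene','s2.png'); t=snap('top','t2.png')
def red(im,c,r=25):
    x,y=[int(v) for v in c]; w=im[y-r:y+r,x-r:x+r].astype(int)
    m=(w[...,0]>90)&(w[...,1]<60)&(w[...,2]<60); v,u=np.nonzero(m); return (u.mean()+x-r,v.mean()+y-r,m.sum())
X=[.5026,-.1597,.122]
for n,i,pm in(('wrist',im,p),('scene',s,None),('top',t,None)):
    q=proj(n,X,pm)[0]
    try: print(n,q,red(i,q), back(n,[red(i,q)[:2]],.122,pm))
    except Exception as e: print(n,q,e)
c=cv2.resize(s[170:260,260:350],(540,540),interpolation=3);cv2.imwrite('pics/c2.png',c[:,:,::-1])
to((.5026,-.1597,.104,-73.8))
E
```

```text
wrist [319.15975928 141.65548573] (np.float64(318.10304659498206), np.float64(145.7078853046595), np.int64(1116)) [[ 0.49985404 -0.15975036  0.122     ]]
scene [297.63775828 203.2875813 ] (np.float64(298.9423076923077), np.float64(201.80769230769232), np.int64(52)) [[ 0.4963331  -0.16160704  0.122     ]]
top [346.96026296 245.90850885] (np.float64(346.76851851851853), np.float64(246.75), np.int64(108)) [[ 0.5008662  -0.15934198  0.122     ]]
row [0.03 0.04 0.05] [ 0.0027 -0.0635  0.1206]
t 4.2 pos [ 0.441  -0.175   0.2246] F [-1.1   1.46  0.51] T [ 0.005  0.009 -0.008] w 0.993496038563712
```

View pics/w2.png

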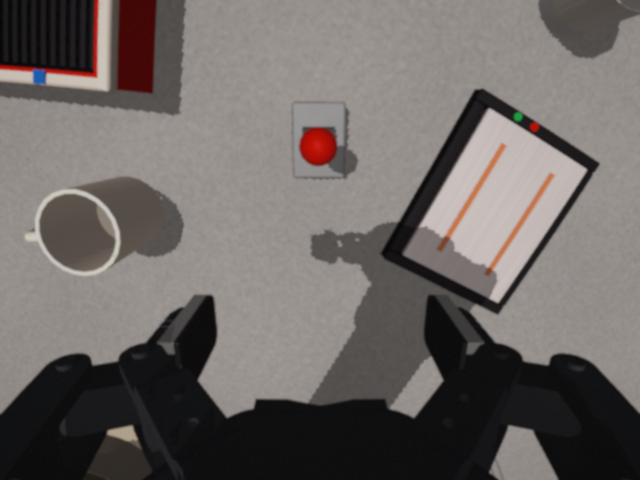

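```bash
python3 - <<'E'
from h import *
p=cam('wrist')
B=back('wrist',[(293,102.5),(345,102),(346.5,178),(293.5,178)],.025,p);print(B,B.mean(0))
print(back('wrist',[(318.1,145.7)],.122,p))
from math import *
u=np.array([.988,.152]);v=np.array([.152,-.988]);c=np.array([.5613,.1826])
for k in(-2,-1,0,1,2): print(k,c+v*.056*k)
d=c+v*.112
to((d[0],d[1],.18,-81.3),(d[0],d[1],.075,-81.3))
E
```

```text
[[ 0.52888891 -0.12517882  0.025     ]
 [ 0.54247971 -0.17030219  0.025     ]
 [ 0.47713269 -0.19202312  0.025     ]
 [ 0.46301544 -0.14358248  0.025     ]] [ 0.50287919 -0.15777166  0.025     ]
[[ 0.50113008 -0.15750008  0.122     ]]
-2 [0.544276 0.293256]
-1 [0.552788 0.237928]
0 [0.5613 0.1826]
1 [0.569812 0.127272]
2 [0.578324 0.071944]
row [0.03 0.04 7.55] [-0.1986 -0.201   0.0446]
row [0.03 0.04 7.55] [-0.1985 -0.201   0.1496]
t 4.2 pos [ 0.441  -0.175   0.2246] F [-1.1   1.46  0.51] T [ 0.005  0.009 -0.008] w 0.993496038563712
```

The lever is upright to about 2 mm at the ball (0.02 rad). Next I go to the nearest stall (k=+2).

move_arm(
  moves=[
    [0, 0, 7.5, -0.198, -0.201, 0.02, 0.045],
    [0, 0, 7.5, -0.198, -0.201, 0.02, 0.045],
    [0, 0, 7.5, -0.198, -0.201, 0.02, 0.045],
    [0, 0, 7.5, -0.198, -0.201, 0.02, 0.045],
    [0, 0, 7.5, -0.198, -0.201, 0.02, 0.045],
    [0, 0, 7.5, -0.198, -0.201, 0.02, 0.045],
    [0, 0, 7.5, -0.198, -0.201, 0.02, 0.045],
    [0, 0, 7.5, -0.198, -0.201, 0.02, 0.045],
    [0, 0, 7.5, -0.198, -0.201, 0.02, 0.045],
    [0, 0, 7.5, -0.198, -0.201, 0.02, 0.045],
  ],
)

```text
clock: 5.2
position: [0.5783, 0.0696, 0.2051]
ee_rot: [0.758, -0.652, 0.0, 0.0]
ft_force: [0.6, 0.2, -0.5]
grip_width: 0.527
```

```bash
python3 - <<'E'
from h import *
p=cam('wrist');snap('wrist','w3.png')
print(proj('wrist',[[.5613+.988*a*.0862+.152*.056*k,.1826+.152*a*.0862-.988*.056*k,.09] for a in(1,-1) for k in(2,1,0,-1)],p).round(0))
to((.5783,.0719,.15,-81.3),(.5783,.0719,.056,-81.3))
E
```

```text
[[314. 110.]
 [233. 111.]
 [153. 112.]
 [ 78. 115.]
 [316. 333.]
 [247. 333.]
 [180. 333.]
 [115. 331.]]
row [ 0.   -0.03 -0.08] [-0.0023 -0.0003  0.0553]
row [ 0.   -0.03 -0.08] [-0.0023 -0.0003  0.1493]
t 5.25 pos [0.5783 0.0696 0.2053] F [ 0.31 -0.62  0.76] T [0.031 0.003 0.004] w 0.5224709479947386
```

View pics/w3.png

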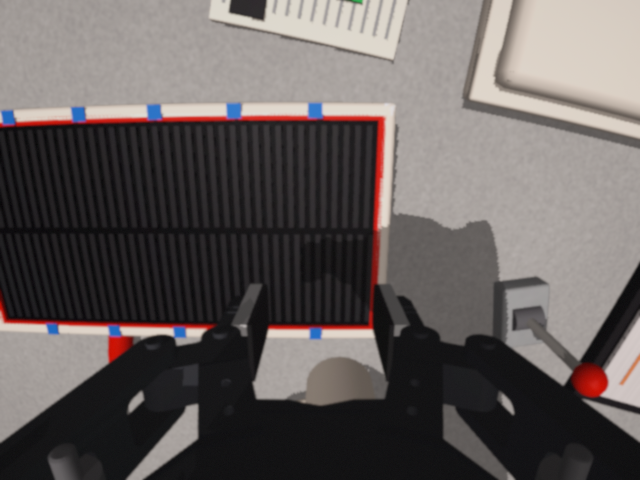

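The blue squares match the prediction to about 1 px. Now I straddle the middle of the stall just above the spare height (48 mm) and close gently.

move_arm(
  moves=[
    [0, 0, 0, -0.002, 0, 0.05, 0.045],
    [0, 0, 0, -0.002, 0, 0.1, 0.045],
    [0, 0, 0, -0.002, 0, 0.13, 0.045],
    [0, 0, 0, -0.002, 0, 0.149, 0.045],
    [0, 0, 0, -0.002, 0, 0.149, 0.045],
    [0, 0, 0, -0.002, 0, 0.149, 0.005],
    [0, 0, 0, -0.002, 0, 0.149, 0.005],
    [0, 0, 0, -0.002, 0, 0.149, 0.005],
    [0, 0, 0, -0.002, 0, 0.149, 0.005],
  ],
  grip_force=20,
)

```text
clock: 6.15
position: [0.5786, 0.0727, 0.0573]
ee_rot: [0.759, -0.651, 0.001, -0.0]
ft_force: [0.0, 0.8, 0.7]
grip_width: 0.06
```

Nothing is there (the fingers shut to 5 mm), so I try the next stall, 56 mm along −x of the tool.

move_arm(
  moves=[
    [0, 0, 0, 0, 0, -0.03, 0.045],
    [0, 0, 0, -0.04, 0, -0.03, 0.045],
    [0, 0, 0, -0.056, 0, -0.03, 0.045],
    [0, 0, 0, -0.056, 0, -0.02, 0.045],
    [0, 0, 0, -0.056, 0, 0, 0.045],
    [0, 0, 0, -0.056, 0, 0, 0.005],
    [0, 0, 0, -0.056, 0, 0, 0.005],
    [0, 0, 0, -0.056, 0, 0, 0.005],
    [0, 0, 0, -0.056, 0, 0, 0.005],
  ],
)

```text
clock: 7.05
position: [0.5701, 0.128, 0.0571]
ee_rot: [0.759, -0.651, 0.0, -0.0]
ft_force: [-0.1, 0.7, 0.5]
grip_width: 0.058
```

move_arm(
  moves=[
    [0, 0, 0, 0, 0, -0.03, 0.045],
    [0, 0, 0, -0.04, 0, -0.03, 0.045],
    [0, 0, 0, -0.056, 0, -0.03, 0.045],
    [0, 0, 0, -0.056, 0, -0.02, 0.045],
    [0, 0, 0, -0.056, 0, 0, 0.045],
    [0, 0, 0, -0.056, 0, 0, 0.005],
    [0, 0, 0, -0.056, 0, 0, 0.005],
    [0, 0, 0, -0.056, 0, 0, 0.005],
    [0, 0, 0, -0.056, 0, 0, 0.005],
  ],
)

```text
clock: 7.95
position: [0.5616, 0.1833, 0.0571]
ee_rot: [0.759, -0.651, 0.0, -0.0]
ft_force: [-0.1, 0.1, -0.4]
grip_width: 0.059
```

move_arm(
  moves=[
    [0, 0, 0, 0, 0, -0.03, 0.045],
    [0, 0, 0, -0.04, 0, -0.03, 0.045],
    [0, 0, 0, -0.056, 0, -0.03, 0.045],
    [0, 0, 0, -0.056, 0, -0.02, 0.045],
    [0, 0, 0, -0.056, 0, 0, 0.045],
    [0, 0, 0, -0.056, 0, 0, 0.005],
    [0, 0, 0, -0.056, 0, 0, 0.005],
    [0, 0, 0, -0.056, 0, 0, 0.005],
    [0, 0, 0, -0.056, 0, 0, 0.005],
  ],
)

```text
clock: 8.85
position: [0.5527, 0.2384, 0.0565]
ee_rot: [0.759, -0.651, 0.0, 0.0]
ft_force: [-1.1, -0.3, -4.3]
grip_width: 0.182
```

The pack is in this stall (closed to 15.5 mm, the ridge width). I go deeper, grip firmly and lift 20 mm to read the weight and moment.

move_arm(
  moves=[
    [0, 0, 0, 0, 0, 0, 0.036],
    [0, 0, 0, 0, 0, 0, 0.036],
    [0, 0, 0, 0, 0, 0.005, 0.036],
    [0, 0, 0, 0, 0, 0.01, 0.036],
    [0, 0, 0, 0, 0, 0.01, 0.036],
    [0, 0, 0, 0, 0, 0.01, 0.005],
    [0, 0, 0, 0, 0, 0.01, 0.005],
    [0, 0, 0, 0, 0, 0.01, 0.005],
    [0, 0, 0, 0, 0, 0.01, 0.005],
  ],
  grip_force=80,
)

```text
clock: 9.75
position: [0.5525, 0.239, 0.0463]
ee_rot: [0.759, -0.651, -0.0, -0.0]
ft_force: [-0.7, 1.4, -0.8]
grip_width: 0.168
```

```bash
python3 - <<'E'
from h import *
to((.5,.2,.1,-81.3))
E
```

```text
row [-0.01  0.01  0.03] [ 0.0305  0.0578 -0.0537]
t 9.75 pos [0.5525 0.239  0.0463] F [-0.68  1.45 -0.78] T [ 0.245  0.028 -0.054] w 0.16756011925258266
```

move_arm(
  moves=[
    [0, 0, 0, 0, 0, -0.005, 0.005],
    [0, 0, 0, 0, 0, -0.01, 0.005],
    [0, 0, 0, 0, 0, -0.015, 0.005],
    [0, 0, 0, 0, 0, -0.02, 0.005],
    [0, 0, 0, 0, 0, -0.02, 0.005],
    [0, 0, 0, 0, 0, -0.02, 0.005],
    [0, 0, 0, 0, 0, -0.02, 0.005],
  ],
)

```text
clock: 10.45
position: [0.5524, 0.2387, 0.0661]
ee_rot: [0.759, -0.651, -0.0, 0.0]
ft_force: [-0.3, -0.3, -5.4]
grip_width: 0.167
```

```bash
python3 - <<'E'
from h import *
to((.5,.2,.1,-81.3))
M=R.from_quat(manip.get_obs()['ee_rot'])
for i in range(5):
    cams.camera('wrist'); o=manip.get_obs(); print(M.inv().apply(o['torque']).round(3),o['ft_force'].round(2))
E
```

```text
row [ 0.02 -0.01  0.02] [ 0.0303  0.0577 -0.0339]
t 10.45 pos [0.5524 0.2387 0.0661] F [-0.31 -0.28 -5.37] T [0.015 0.082 0.054] w 0.1668681284701417
[-0.02  -0.002 -0.012] [-0.35 -0.46 -3.86]
[ 0.003 -0.021 -0.06 ] [ 0.48 -0.24 -3.61]
[-0.033 -0.013 -0.006] [-0.8  -0.1  -4.56]
[-0.026  0.018 -0.011] [-0.51 -0.05 -3.93]
[-0.023 -0.025  0.007] [-1.67 -0.11 -3.58]
```

It carries about 4–5 N with a small moment, so the grip is near the centre. I lift it clear.

move_arm(
  moves=[
    [0, 0, 0, 0, 0, -0.03, 0.005],
    [0, 0, 0, 0, 0, -0.06, 0.005],
    [0, 0, 0, 0, 0, -0.1, 0.005],
    [0, 0, 0, 0, 0, -0.14, 0.005],
    [0, 0, 0, 0, 0, -0.165, 0.005],
    [0, 0, 0, 0, 0, -0.165, 0.005],
    [0, 0, 0, 0, 0, -0.165, 0.005],
  ],
)

```text
clock: 11.4
position: [0.5524, 0.2387, 0.2306]
ee_rot: [0.759, -0.651, 0.0, 0.0]
ft_force: [-0.1, -0.7, -5.3]
grip_width: 0.17
```

```bash
python3 - <<'E'
from h import *
to((.4845,-.3482,.231,-100.1),)
E
```

```text
row [ 1.000e-02 -2.000e-02  1.882e+01] [ 5.698e-01  1.561e-01 -2.000e-04]
t 11.4 pos [0.5524 0.2387 0.2306] F [-0.14 -0.74 -5.33] T [-0.049  0.118 -0.056] w 0.1695988270924838
```

move_arm(
  moves=[
    [0, 0, 1, 0.015, 0.004, 0, 0.005],
    [0, 0, 2, 0.05, 0.0137, 0, 0.005],
    [0, 0, 3, 0.085, 0.0233, 0, 0.005],
    [0, 0, 4, 0.12, 0.0329, 0, 0.005],
    [0, 0, 5, 0.155, 0.0425, 0, 0.005],
    [0, 0, 6, 0.19, 0.052, 0, 0.005],
    [0, 0, 7, 0.225, 0.0617, 0, 0.005],
    [0, 0, 8, 0.26, 0.0713, 0, 0.005],
    [0, 0, 9, 0.29, 0.0795, 0, 0.005],
    [0, 0, 9.4, 0.3, 0.082, 0, 0.005],
  ],
)

```text
clock: 12.4
position: [0.5151, -0.0753, 0.2294]
ee_rot: [-0.7, 0.714, 0.001, -0.002]
ft_force: [-0.3, 0.1, -4.1]
grip_width: 0.167
```

```bash
python3 - <<'E'
from h import *
to((.4845,-.3482,.231,-100.1),)
E
```

```text
row [ 0.18 -0.09  9.01] [ 0.2735  0.0254 -0.0012]
t 12.4 pos [ 0.5151 -0.0753  0.2294] F [-0.31  0.07 -4.12] T [-0.006 -0.013 -0.017] w 0.16680968189743065
```

move_arm(
  moves=[
    [0, 0, 1, 0.02, 0.002, 0, 0.005],
    [0, 0, 3, 0.055, 0.005, 0, 0.005],
    [0, 0, 4, 0.09, 0.008, 0, 0.005],
    [0, 0, 5, 0.125, 0.012, 0, 0.005],
    [0, 0, 6, 0.16, 0.015, 0, 0.005],
    [0, 0, 8, 0.195, 0.018, 0, 0.005],
    [0, 0, 9, 0.23, 0.021, 0, 0.005],
    [0, 0, 9.3, 0.255, 0.024, 0, 0.005],
    [0, 0, 9.3, 0.268, 0.025, 0, 0.005],
    [0, 0, 9.3, 0.268, 0.025, 0, 0.005],
  ],
)

```text
clock: 13.4
position: [0.4879, -0.3393, 0.2303]
ee_rot: [-0.642, 0.767, 0.001, -0.0]
ft_force: [1.0, 0.3, -4.3]
grip_width: 0.169
```

```bash
python3 - <<'E'
from h import *
snap('wrist','w4.png');s=snap('scene','s4.png');t=snap('top','t4.png')
cv2.imwrite('pics/c4.png',cv2.resize(s[100:280,180:420],(800,600))[:,:,::-1])
to((.4845,-.3482,.08,-100.1),(.4845,-.3482,.064,-100.1))
E
```

```text
row [0.01 0.06 0.26] [0.0131 0.0028 0.1511]
row [0.01 0.06 0.26] [0.0131 0.0028 0.1671]
t 13.55 pos [ 0.4895 -0.3359  0.2311] F [-0.1  -0.3  -4.47] T [ 0.041  0.012 -0.054] w 0.16746821540119153
```

View pics/c4.png

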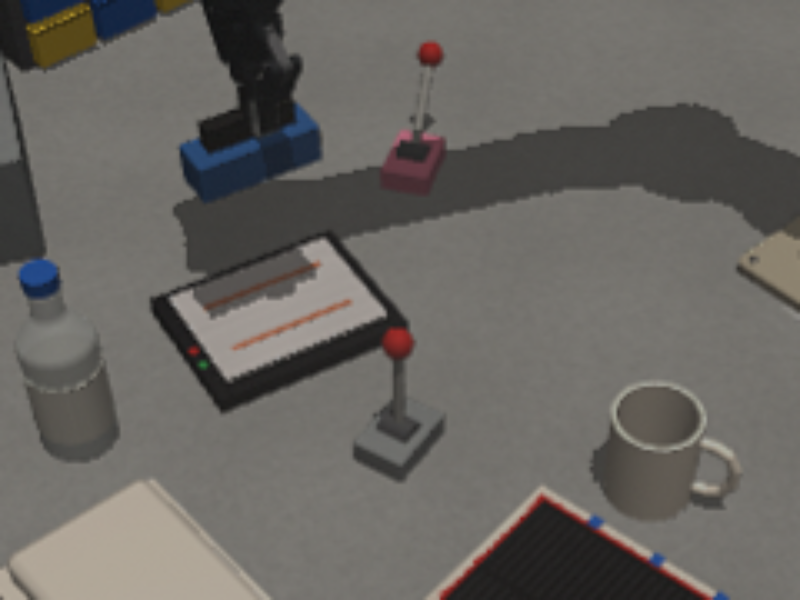

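The pack hangs level above the dock: body at (182–320, 150), with the lever upright beside it at (398,345). I lower it.

move_arm(
  moves=[
    [0, 0, 0, 0.013, 0.003, 0.03, 0.005],
    [0, 0, 0, 0.013, 0.003, 0.06, 0.005],
    [0, 0, 0, 0.013, 0.003, 0.09, 0.005],
    [0, 0, 0, 0.013, 0.003, 0.12, 0.005],
    [0, 0, 0, 0.013, 0.003, 0.145, 0.005],
    [0, 0, 0, 0.013, 0.003, 0.155, 0.005],
    [0, 0, 0, 0.013, 0.003, 0.16, 0.005],
    [0, 0, 0, 0.013, 0.003, 0.16, 0.005],
    [0, 0, 0, 0.013, 0.003, 0.16, 0.005],
  ],
)

```text
clock: 14.45
position: [0.4845, -0.3504, 0.0728]
ee_rot: [-0.643, 0.766, -0.001, 0.0]
ft_force: [-0.3, 0.0, -3.6]
grip_width: 0.169
```

```bash
python3 - <<'E'
from h import *
to((.4845,-.3482,.064,-100.1),(.4845,-.3482,.058,-100.1))
E
```

```text
row [-0.12 -0.05  0.14] [-0.0021  0.0004  0.0088]
row [-0.12 -0.05  0.14] [-0.0021  0.0004  0.0148]
t 14.45 pos [ 0.4845 -0.3504  0.0728] F [-0.35  0.04 -3.58] T [ 0.02  -0.022  0.006] w 0.16932894022093758
```

move_arm(
  moves=[
    [0, 0, 0, 0, 0, 0.003, 0.005],
    [0, 0, 0, 0, 0, 0.005, 0.005],
    [0, 0, 0, 0, 0, 0.007, 0.005],
    [0, 0, 0, 0, 0, 0.008, 0.005],
    [0, 0, 0, 0, 0, 0.009, 0.005],
    [0, 0, 0, 0, 0, 0.01, 0.005],
    [0, 0, 0, 0, 0, 0.011, 0.005],
    [0, 0, 0, 0, 0, 0.012, 0.005],
    [0, 0, 0, 0, 0, 0.012, 0.005],
    [0, 0, 0, 0, 0, 0.012, 0.005],
  ],
)

```text
clock: 15.45
position: [0.4837, -0.3502, 0.0595]
ee_rot: [-0.643, 0.766, -0.0, -0.0]
ft_force: [-0.8, 1.5, -0.5]
grip_width: 0.171
```

```bash
python3 - <<'E'
from h import *
to((.4845,-.3482,.058,-100.1))
for i in range(3):
    cams.camera('wrist'); print(manip.get_obs()['ft_force'].round(2),manip.get_obs()['position'].round(4))
E
```

```text
row [-0.01 -0.01  0.12] [-0.0021 -0.0005  0.0015]
t 15.45 pos [ 0.4837 -0.3502  0.0595] F [-0.84  1.49 -0.53] T [ 0.128  0.329 -0.031] w 0.17140257541028991
[-1.95  0.17  0.4 ] [ 0.4837 -0.3501  0.0595]
[-0.46  0.78 -0.88] [ 0.4837 -0.3502  0.0594]
[-1.51  0.94  0.57] [ 0.4837 -0.3502  0.0594]
```

The plate now carries the pack: about 0 N is left on the wrist. I release in place and rise straight up.

move_arm(
  moves=[
    [0, 0, 0, 0, 0, 0.0005, 0.01],
    [0, 0, 0, 0, 0, 0.0005, 0.025],
    [0, 0, 0, 0, 0, 0.0005, 0.04],
    [0, 0, 0, 0, 0, 0.0005, 0.04],
    [0, 0, 0, 0, 0, 0.0005, 0.04],
    [0, 0, 0, 0, 0, -0.02, 0.04],
    [0, 0, 0, 0, 0, -0.06, 0.04],
    [0, 0, 0, 0, 0, -0.1, 0.04],
    [0, 0, 0, 0, 0, -0.14, 0.04],
    [0, 0, 0, 0, 0, -0.15, 0.04],
  ],
)

```text
clock: 16.6
position: [0.4854, -0.3511, 0.2146]
ee_rot: [-0.643, 0.766, -0.004, 0.001]
ft_force: [0.7, -0.0, 0.7]
grip_width: 0.467
```

```bash
python3 - <<'E'
from h import *
w=snap('wrist','w5.png');s=snap('scene','s5.png')
m=np.zeros((600,800,3),np.uint8)
m[:480,:]=cv2.resize(s[100:340,160:560],(800,480)); 
m=np.vstack([cv2.resize(s[120:270,180:430],(500,300)),cv2.resize(w,(500,300))])
cv2.imwrite('pics/c5.png',m[:,:,::-1])
to((.4845,-.3482,.2,-100.1))
E
```

```text
row [-0.19 -0.1   0.11] [-0.0024  0.0004  0.0113]
t 16.7 pos [ 0.4844 -0.3506  0.2113] F [ 1.14 -0.94  0.22] T [0.05  0.    0.005] w 0.4690493692160184
```

View pics/c5.png

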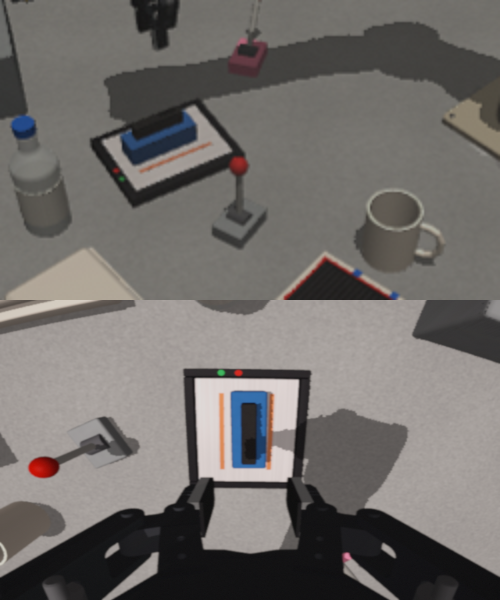

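The pack lies upright inside the plate, centred near (250,430) in the wrist view, and the hand is clear. One last check of the lever, then I hand in.

```bash
python3 - <<'E'
from h import *
t=snap('top','t6.png')
q=proj('top',[.5026,-.1597,.122])[0];x,y=q.astype(int)
w=t[y-20:y+20,x-20:x+20].astype(int);v,u=np.nonzero((w[...,0]>90)&(w[...,1]<60)&(w[...,2]<60))
b=back('top',[(u.mean()+x-20,v.mean()+y-20)],.122)[0];print('ball',b,'tilt rad',((b[0]-.5026)*.96+(b[1]+.1597)*.278)/.1)
o=manip.get_obs();print(o['clock'],o['position'],o['ft_force'])
print(manip.hand_in())
E
```

```text
ball [ 0.50066566 -0.15926669  0.122     ] tilt rad -0.0173651052900274
16.75 [ 0.4836935  -0.35015767  0.20919418] [-0.86299059  0.16533434 -1.47721615]
the job is handed in; nothing more can be done
None
```

The job is done and handed in at about 16.8 s of the 61 s allowed.

- **Lever:** I set the grey-based changeover lever upright first. The top camera before hand-in shows it about 0.02 rad off vertical, within what the calibration can tell.
- **Pack:** I felt the stalls one after another by closing the fingers above the height of the spares. Three gave nothing; the fourth stopped the fingers at about 15.5 mm, the ridge width. I lifted the pack from there (about 4–5 N at the wrist) and lowered it onto the spring plate until the plate bore its weight. Then I let go and rose clear.
- **Last checks:** The last pictures show the pack lying flat inside the plate and the hand touching nothing. The bottle, mug and bay look undisturbed. I did not recheck the screwdriver, breadboard and carton closely.
- **Spares:** The probing stayed above the spares' 48 mm tops, so they should still be in the bay, but the brushes hide them and I could not confirm it.
- **One slip:** While gripping the lever ball, my sideways command was about 4 mm off. The wrist read about 24 N until I corrected it, well under the limits.

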